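# Unmould a clay stamp and gather the tray's pieces in its blue corner

### The job

Lift the clay stamp out of the plaster mould and set it down in the wooden sorting tray with the two test tiles, without dropping it. Then pick the tray up by its post, clear of the table, tip it toward the blue corner until the stamp and both tiles have slid into the blue quarter of the tray, and finish while still holding the tray still in the air, tilted that way. Do not spill any piece, and leave the glaze jars where they are.

Things in the scene. Friction and masses are not known exactly. Their poses are not given: they have to be found in the camera images.
- mould: White plaster press mould, a square block 70 x 70 x 28 mm fixed to the table; in the middle of its top a round cavity 32 mm wide and 12 mm deep (its floor is 16 mm above the table). Origin: centre of the underside; z up.
- clay_stamp: Terracotta clay hand stamp, 50 mm tall, about 40 g: a heavy round foot 28 mm across and 12 mm high that lies loose in the mould's cavity, and on it a light round upright stem 14 mm across, up to the top at 50 mm. Origin: centre of the underside; z along the stem.
- tray: Square wooden sorting tray standing loose on rubber feet, 186 x 186 mm outside, about 0.3 kg, at any yaw; walls 4 mm thick, rim 42 mm and inner floor 9 mm above its underside. Origin: centre of the underside, on the table; x, y parallel to the walls, z up. Waxed inside: pieces start to slide at roughly 8 to 11 degrees of tilt, and along a wall at 13 to 20 degrees toward the corner.
- post_top (a point): Centre of the top of the tray's handle, a dark square wooden post 20 x 20 mm that rises from the middle of the tray's floor, its sides parallel to the walls; its top is 95 mm above the tray's underside, at (0, 0, 95) mm in the tray's frame. The tray is balanced about it.
- blue_corner (a point): The lowest outer point of the tray's blue corner, at (93, 93, 0) mm in the tray's frame. The quarter of the tray's floor at +x, +y is painted blue, with blue strips on its rim: this is the blue quarter.
- tile_green: Square fired test tile, half glazed green, 34 x 34 x 7 mm, 12 g, lying loose in the tray outside the blue quarter. Origin: centre of the underside.
- tile_rust: Square fired test tile, half glazed rust red, 36 x 36 x 7 mm, 12 g, lying loose in the tray outside the blue quarter. Origin: centre of the underside.
- jar_moss: Glaze jar with a green lid, 56 mm across, 68 mm tall, a bystander. Origin: centre of the underside.
- jar_blue: Glaze jar with a blue lid, 45 mm across, 56 mm tall, a bystander. Origin: centre of the underside.
- jar_rust: Glaze jar with a rust-red lid, 57 mm across, 68 mm tall, a bystander. Origin: centre of the underside.

How it is judged:
By the outcome, as a careful person would: the job done as asked, in the order asked, and still so for the second after the job is handed in, while the arm keeps its last pose, push and grip.
It also fails if it takes over 58 s, if anything falls off the work surface, if the arm or the gripper's body presses on something with over 40 N, if the wrist force passes 120 N, or if a joint passes its speed limit or range.

### The arm

A 7-joint arm with a two-finger parallel gripper is mounted at the origin on the work surface; the furniture and walls round the work are solid. World frame = base frame: x ahead of the robot, y to its left, z up, the work surface at z = 0. Lengths are in m, angles in rad, forces in N, time in s.
With the tool pointing down it reaches from about 0.4 to 0.85 m from the base axis. Payload 10.4 kg.
Tool frame: the origin (TCP) lies between the finger pads; the fingertips stand ahead of it and the grasp point (between the pads) lies 3 mm ahead of it (r.tips_ahead is the z of the fingertips in the tool frame, in m); z points along the fingers, y is the line along which they close (so a half turn about z gives the same grasp; the last joint's range is limited). The gripper opens to 87 mm and grips with 3 to 60 N. Pads are 19 mm wide; open, the fingers measure 117 mm over their backs; the gripper's body (75 mm by 190 mm) begins 51 mm behind the grasp point.
Start: joints at [1.127, 0.332, -0.065, 1.46, 0.022, 1.35, -0.088], TCP at [0.255, -0.57, 0.245] pointing down, gripper open.
Joint ranges: [-2.6, 2.6], [-0.5, 2.12], [-1.47, 1.34], [0.16, 2.42], [-1.27, 4.41], [0.06, 2.06], [-2.6, 2.6]. Speed limits (rad/s): [2.22, 2.22, 2.79, 2.79, 3.14, 3.14, 3.14].

### API

Orientations are given as a unit quaternion [x, y, z, w].
In Python, from bench import telemetry, camera, get_calibration, r gives the robot as it stands.
- The arm moves only by the tool drive_tool, never from a script. Its argument "series" is one flat list of numbers, 7 for each row, row after row: the turn, a rotation vector about the tool's x, y, z in units of 5 degrees (1.0 is 5 degrees), then the shift along the tool's x, y, z in units of 40 mm (1.0 is 40 mm), then the opening, from -1 (shut) to 1 (fully open). A call has 1 to 10 rows; each row is the pose to reach, as a shift and turn from the pose commanded when the call began, along the tool's axes at that moment; what a row does not reach only later rows make up. A row lasts 1/12 s, in which the tool goes at most 41.7 mm and 7.16 degrees, less where a joint would pass 70% of its speed; a pose out of reach is approached as far as the arm can. A call with a gripper value outside its range is refused whole. The fingers move at their own pace and stop on an object; "grip_force" is the grip in N (left out, the last holds). Time passes only in rows, so rows that repeat a pose let the fingers close. It gives the time, the measured TCP pose, the force, the opening and the grip force at its end, in the units of the state.
- telemetry.read_state(): the state, without advancing time (a new reading comes with each control period).
- camera(name): name is "scene" or "top"; returns the picture (480x640x3 uint8, red, green, blue); there is no depth.
- get_calibration(name): a dict with "fovy" (degrees; the focal length in pixels is half the picture's height over the tangent of half this angle, whatever the lens; pixels are square), "cx", "cy" (the principal point, pixels), "xyz" and "rotation" of the camera in the world. Camera axes: x right, y up, looking along -z (the intrinsics and any distortion apply to the point x, -y, -z); pixel columns grow to the right and rows downward; lengths in m; the calibration is good to about 2 mm. A picture is of the moment at which its call begins. get_calibration takes no time and is no camera call.
- r.close_job(): hands the job in; it is judged then, once.
The state is a dict: "time": time; "joint_positions": joint angles; "joint_vel": joint speeds; "joint_torque": joint torques, N m; "ee_pos": TCP position; "eef_rot": TCP orientation; "ft_force": force on the tool from outside, world axes, zero at the start; "torque": the same for the moment, N m; "width": finger opening in m; "grip_force": force on a finger pad.
Only numpy, scipy, OpenCV 4.12 (cv2) and the standard library are available. Lean on these libraries where they do the work, as an engineer would, in place of code of your own. Each camera call takes 0.05 s, during which the arm holds its last target. There are 200 camera calls.

## Working session

There is one attempt and no reset: what is moved stays moved. The work goes in short steps, Python scripts to look and compute and a tool call to move; the robot and the scene stay as the last step left them, time stands still between calls to the robot, and variables do not carry over. Pictures are saved under pics/ and viewed, at most 10 in all, crops included, and the job is handed in when it is done.

Besides the shell and the picture viewer there is one more tool, called in YAML: its name, and indented under it one key for each argument. drive_tool: Moves the arm, as the interface text tells. Its arguments: {"type":"object","properties":{"series":{"type":"array"},"grip_force":{"type":"number"}},"required":["series"]}

```bash
mkdir -p pics; ls; python3 - <<'E'
from bench import telemetry, camera, get_calibration, r
import cv2
for n in("scene","top"):
    print(n,get_calibration(n)); cv2.imwrite(f"pics/{n}0.png",camera(n)[:,:,::-1])
print(telemetry.read_state(), r.tips_ahead)
E
```

```text
pics
scene {'fovy': 52.31747879993831, 'cx': 320.20035089802667, 'cy': 238.9718077426871, 'xyz': array([-0.00631876,  0.25646349,  0.58808011]), 'rotation': array([-0.20060259,  0.41374398,  0.79084435, -0.40390559])}
top {'fovy': 52.72672855594584, 'cx': 324.8179440514071, 'cy': 243.94870398470465, 'xyz': array([ 0.37199325, -0.18116452,  0.93456702]), 'rotation': array([-0.06561126,  0.07042055,  0.71235829, -0.6951847 ])}
{'time': 0.1, 'joint_positions': array([ 1.12742066,  0.33279503, -0.06468546,  1.46083508,  0.02161399,
        1.34992798, -0.08848416]), 'joint_vel': array([-0.00026927, -0.00189391,  0.00050643, -0.00264001,  0.00013835,
       -0.00107228, -0.0009463 ]), 'joint_torque': array([-3.63255640e-04, -6.24552441e+01,  2.41790107e-02, -3.90720606e+01,
       -6.14380999e-02,  3.66222498e-02,  4.38224799e-05]), 'ee_pos': array([ 0.25514859, -0.57019881,  0.24385261]), 'eef_rot': array([ 9.77947299e-01,  2.08850848e-01, -1.69731096e-04, -6.11733878e-04]), 'ft_force': array([ 0.10993503, -0.0571178 , -0.61246925]), 'torque': array([ 0.016476  , -0.00941763, -0.01699251]), 'grip_force': 0.0, 'width': 0.0871432767796425} 0.022
```

View pics/scene0.png

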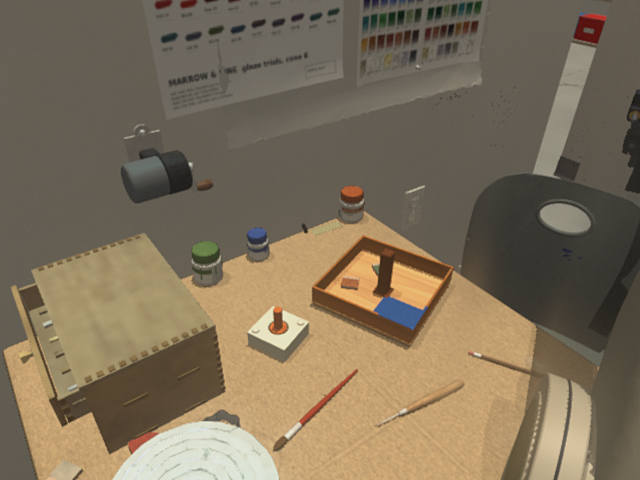

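View pics/top0.png

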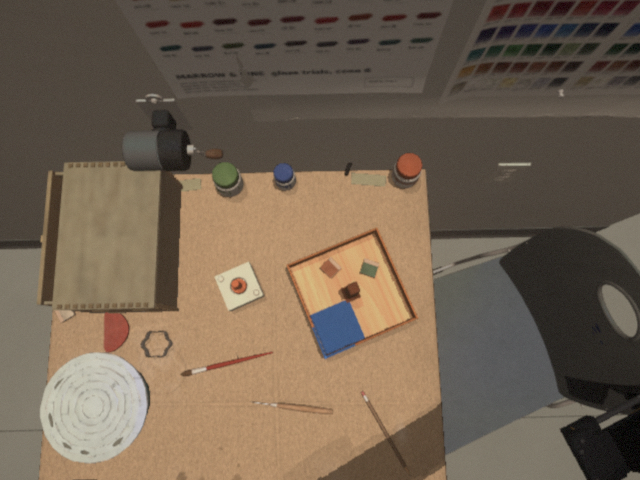

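The top view shows the tray centred near (351,292), with its blue quarter at the lower left near (337,327). The mould and stamp are near (239,286). The tiles are near (330,268) and (369,269), and the jars sit along the upper edge.

```bash
cat > h.py <<'E'
import numpy as np, cv2
from scipy.spatial.transform import Rotation as R
from bench import telemetry, camera, get_calibration, r
def K(n):
    c=get_calibration(n); f=240/np.tan(np.radians(c["fovy"])/2)
    return c,f,R.from_quat(c["rotation"]),np.array(c["xyz"])
def proj(n,p):
    c,f,q,o=K(n); v=q.inv().apply(np.atleast_2d(p)-o)
    return np.c_[c["cx"]+f*v[:,0]/-v[:,2], c["cy"]-f*v[:,1]/-v[:,2]]
def ray(n,uv,z):
    c,f,q,o=K(n); uv=np.atleast_2d(uv).astype(float)
    d=q.apply(np.c_[(uv[:,0]-c["cx"])/f,-(uv[:,1]-c["cy"])/f,-np.ones(len(uv))])
    return o+d*((z-o[2])/d[:,2])[:,None]
E
python3 - <<'E'
from h import *
np.set_printoptions(precision=4,suppress=True)
for n in("scene","top"):
    print(n,proj(n,[[0,0,0],[.255,-.57,.245],[.4,-.2,0],[.5,-.2,0],[.4,-.1,0]]))
    print(R.from_quat(get_calibration(n)["rotation"]).as_matrix())
print({k:v for k,v in get_calibration("top").items() if k not in("xyz","rotation")})
t=cv2.imread("pics/top0.png");s=cv2.imread("pics/scene0.png")
cv2.imwrite("pics/tc.png",cv2.resize(t[220:370,200:430],None,fx=3.4,fy=3.4,interpolation=cv2.INTER_CUBIC))
cv2.imwrite("pics/sc.png",cv2.resize(s[225:365,235:465],None,fx=3.4,fy=3.4,interpolation=cv2.INTER_CUBIC))
E
```

```text
scene [[520.6311 646.8704]
 [638.1103 165.0295]
 [388.8079 319.596 ]
 [351.3848 287.8766]
 [342.6977 345.4547]]
[[-0.5932  0.4729 -0.6515]
 [-0.8048 -0.3314  0.4924]
 [ 0.0169  0.8165  0.5771]]
top [[223.8764 558.3786]
 [610.8036 418.9274]
 [332.1601 323.2402]
 [330.7346 271.1844]
 [279.6547 324.554 ]]
[[-0.0248  0.9812 -0.1914]
 [-0.9997 -0.0235  0.0091]
 [ 0.0044  0.1916  0.9815]]
{'fovy': 52.72672855594584, 'cx': 324.8179440514071, 'cy': 243.94870398470465}
```

View pics/tc.png

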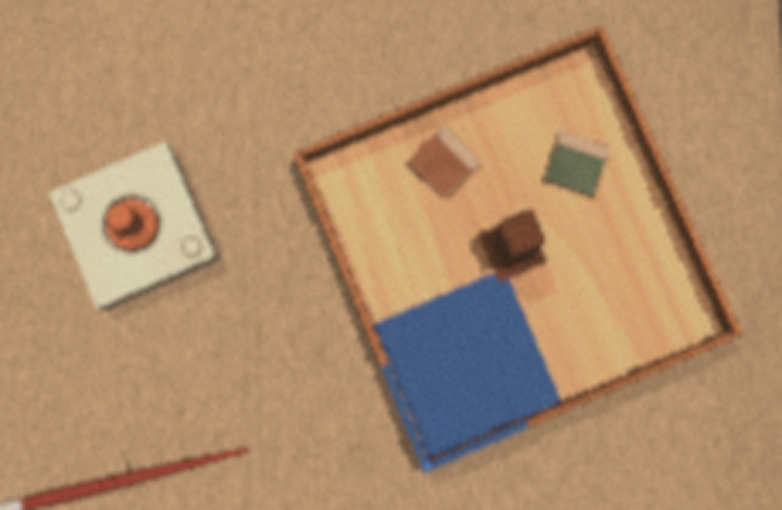

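View pics/sc.png

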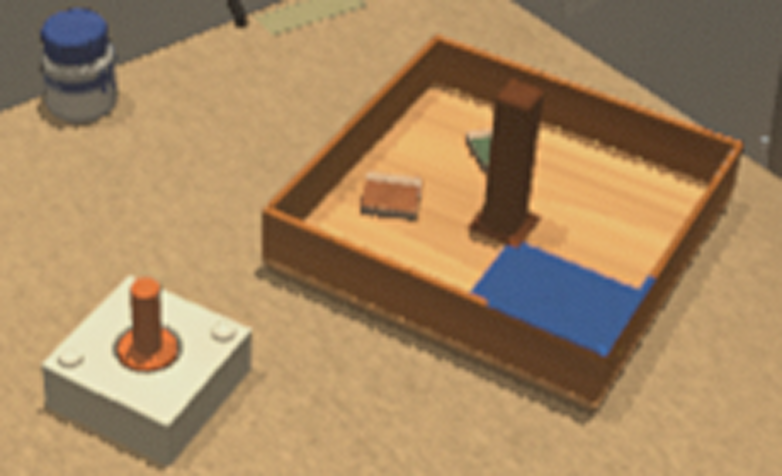

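The top crop shows:
- Tray rim corners at (297,155), (600,32), (738,332) and blue (425,468).
- Post top at (521,233) and stamp top at (122,216).
- Mould corners at (165,143), (216,257), (102,307) and (50,192).

The scene crop shows the post top at (521,95), the stamp top at (146,286) and rim corners at (267,210), (437,40) and (740,145).

```bash
python3 - <<'E'
from h import *
np.set_printoptions(precision=4,suppress=True)
T=lambda a:np.array(a,float)/3.4+[200-.35,220-.35]
S=lambda a:np.array(a,float)/3.4+[235-.35,225-.35]
rim=ray("top",T([[297,155],[600,32],[738,332],[425,468]]),.042)
print("rim",rim,rim.mean(0),np.linalg.norm(np.diff(rim,axis=0),axis=1))
print("rim scene",ray("scene",S([[267,210],[437,40],[740,145]]),.042))
print("yaws",[np.degrees(np.arctan2(*(b-a)[1::-1])) for a,b in zip(rim,np.roll(rim,-1,0))])
m=ray("top",T([[165,143],[216,257],[102,307],[50,192]]),.028);print("mould",m,m.mean(0),np.linalg.norm(np.diff(m,axis=0),axis=1))
print("post",ray("top",T([[521,233]]),.095),ray("scene",S([[521,95]]),.095))
print("stamp",ray("top",T([[122,216]]),.066),ray("scene",S([[146,286]]),.066))
print("tiles",ray("top",T([[442,163],[575,165]]),.016))
print("jars",ray("top",[[226,173],[284,173],[408,162]],.065))
print(R.from_quat(telemetry.read_state()["eef_rot"]).as_matrix())
E
```

```text
rim [[ 0.5074 -0.1181  0.042 ]
 [ 0.5724 -0.2871  0.042 ]
 [ 0.4056 -0.3538  0.042 ]
 [ 0.3387 -0.184   0.042 ]] [ 0.456  -0.2357  0.042 ] [0.1811 0.1796 0.1825]
rim scene [[ 0.5044 -0.1166  0.042 ]
 [ 0.5688 -0.2834  0.042 ]
 [ 0.4022 -0.352   0.042 ]]
yaws [np.float64(-68.9616004102446), np.float64(-158.20934751053818), np.float64(111.51573715954326), np.float64(21.347574176966127)]
mould [[ 0.518  -0.0437  0.028 ]
 [ 0.454  -0.0721  0.028 ]
 [ 0.4282 -0.0099  0.028 ]
 [ 0.4921  0.0197  0.028 ]] [ 0.4731 -0.0265  0.028 ] [0.07   0.0673 0.0704]
post [[ 0.4563 -0.2357  0.095 ]] [[ 0.4526 -0.2342  0.095 ]]
stamp [[ 0.4734 -0.027   0.066 ]] [[ 0.471 -0.025  0.066]]
tiles [[ 0.5048 -0.1978  0.016 ]
 [ 0.5018 -0.2726  0.016 ]]
jars [[ 0.682  -0.0067  0.065 ]
 [ 0.6795 -0.1158  0.065 ]
 [ 0.6958 -0.3506  0.065 ]]
[[ 0.9128  0.4085 -0.0006]
 [ 0.4085 -0.9128  0.0011]
 [-0.0001 -0.0013 -1.    ]]
```

drive_tool:
  series: [0,0,-1.2,0.7,-0.7,0,1,0,0,-2.4,1.4,-1.4,0,1,0,0,-3.6,2.1,-2.1,0,1,0,0,-4.8,2.8,-2.8,0,1,0,0,-6,3.5,-3.5,0,1,0,0,-7.2,4.2,-4.2,0,1,0,0,-8.4,4.9,-4.9,0,1,0,0,-8.7,5.2,-5.1,0,1,0,0,-8.7,5.2,-5.1,0,1]

```text
time: 0.85
ee_pos: [0.3638, -0.2958, 0.2447]
eef_rot: [0.829, 0.559, 0.0, 0.0]
ft_force: [0.0, 0.4, -0.9]
width: 0.0866
grip_force: 0.0
```

```bash
cat >> h.py <<'E'
def go(p, yaw=None, tilt=None):
    """units from now to TCP p with tool y at world yaw (deg), tool tilted by rotvec tilt (deg, world)"""
    s=telemetry.read_state(); q=R.from_quat(s["eef_rot"])
    print("t",s["time"],"tcp",s["ee_pos"],"w",s["width"],"f",s["ft_force"],"j",s["joint_positions"])
    y=np.radians(yaw); ty=np.array([np.cos(y),np.sin(y),0]); tz=np.array([0,0,-1.])
    g=R.from_matrix(np.c_[np.cross(ty,tz),ty,tz])
    if tilt is not None: g=R.from_rotvec(np.radians(tilt))*g
    print("turn",np.degrees((q.inv()*g).as_rotvec())/5,"shift",q.inv().apply(np.array(p)-s["ee_pos"])/.04)
E
python3 -c "
from h import *
np.set_printoptions(precision=3,suppress=True)
go([.472,-.026,.13],21.3)"
```

```text
t 0.85 tcp [ 0.364 -0.296  0.245] w 0.08663201835666431 f [ 0.     0.369 -0.907] j [ 0.921  0.004 -0.334  1.84   0.001  1.297  0.203]
turn [ 0.006 -0.    -8.653] shift [ 7.266 -0.015  2.87 ]
```

drive_tool:
  series: [0,0,-1.2,0.9,0,0,0.2,0,0,-2.4,1.8,0,0.3,0.2,0,0,-3.6,2.7,0,0.7,0.2,0,0,-4.8,3.6,0,1.1,0.2,0,0,-6,4.5,0,1.5,0.2,0,0,-7.2,5.4,0,1.9,0.2,0,0,-8.4,6.3,0,2.3,0.2,0,0,-8.65,7.1,0,2.7,0.2,0,0,-8.65,7.27,0,2.87,0.2,0,0,-8.65,7.27,0,2.87,0.2]

```text
time: 1.68
ee_pos: [0.4722, -0.029, 0.128]
eef_rot: [0.567, 0.824, -0.0, -0.002]
ft_force: [-0.2, 0.2, -0.1]
width: 0.0524
grip_force: 0.0
```

```bash
python3 -c "
from h import *
np.set_printoptions(precision=3,suppress=True)
go([.472,-.026,.055],21.3)
t=camera('top');s=camera('scene')
a=cv2.resize(t[210:310,180:310],None,fx=3,fy=3,interpolation=2);b=cv2.resize(s[230:380,220:350],None,fx=2,fy=2,interpolation=2)
cv2.imwrite('pics/c2.png',np.hstack([a,b])[:,:,::-1]);print(a.shape,b.shape)"
```

```text
t 1.6833 tcp [ 0.472 -0.029  0.128] w 0.05244981271778666 f [-0.168  0.225 -0.127] j [ 0.574  0.16  -0.646  1.96   0.108  1.059  0.247]
turn [-0.023 -0.029 -0.069] shift [0.067 0.025 1.825]
(300, 390, 3) (300, 260, 3)
```

View pics/c2.png

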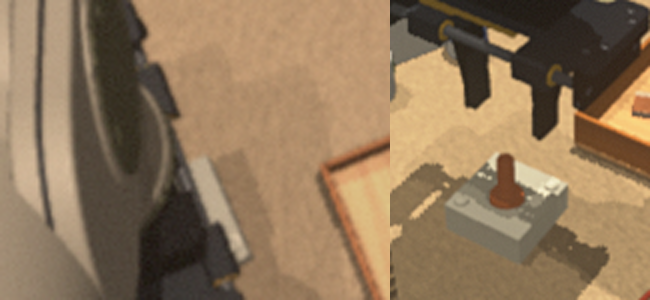

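The fingers straddle the stem: tips at (473,103) and (543,133) in the right panel, stamp top between and below them at (506,157). I'll descend and close.

drive_tool:
  series: [0,0,-0.07,0.06,0.02,0.5,0.2,0,0,-0.07,0.06,0.02,1.0,0.2,0,0,-0.07,0.06,0.02,1.4,0.2,0,0,-0.07,0.06,0.02,1.65,0.2,0,0,-0.07,0.06,0.02,1.72,0.2,0,0,-0.07,0.06,0.02,1.72,0.2,0,0,-0.07,0.06,0.02,1.72,-0.2,0,0,-0.07,0.06,0.02,1.72,-0.5,0,0,-0.07,0.06,0.02,1.72,-0.8,0,0,-0.07,0.06,0.02,1.72,-1]
  grip_force: 15

```text
time: 2.62
ee_pos: [0.4729, -0.028, 0.0616]
eef_rot: [0.565, 0.825, 0.0, 0.001]
ft_force: [0.1, 0.5, -0.4]
width: 0.0334
grip_force: 0.0
```

drive_tool:
  series: [0,0,0,0,0,0,-1,0,0,0,0,0,0,-1,0,0,0,0,0,0,-1,0,0,0,0,0,0,-1]

```text
time: 2.95
ee_pos: [0.4725, -0.0279, 0.061]
eef_rot: [0.565, 0.825, -0.0, 0.0]
ft_force: [0.0, 0.1, 0.8]
width: 0.0135
grip_force: 15.0
```

drive_tool:
  series: [0,0,0,0,0,-0.1,-1,0,0,0,0,0,-0.3,-1,0,0,0,0,0,-0.6,-1,0,0,0,0,0,-1.0,-1,0,0,0,0,0,-1.5,-1,0,0,0,0,0,-2.0,-1,0,0,0,0,0,-2.3,-1,0,0,0,0,0,-2.45,-1,0,0,0,0,0,-2.5,-1,0,0,0,0,0,-2.5,-1]

```text
time: 3.78
ee_pos: [0.4725, -0.028, 0.161]
eef_rot: [0.565, 0.825, -0.0, 0.0]
ft_force: [-0.0, 0.4, -0.9]
width: 0.0132
grip_force: 15.0
```

```bash
python3 -c "
from h import *
np.set_printoptions(precision=3,suppress=True)
c=np.array([.4545,-.235]);X=np.array([-.363,.932]);Y=np.array([-.932,-.363])
for a,b in((.066,-.005),(.062,-.02)):
  p=c+a*X+b*Y;print(p);go([*p,.16],21.3)"
```

```text
[ 0.435 -0.172]
t 3.7833 tcp [ 0.472 -0.028  0.161] w 0.013190791684261082 f [-0.01   0.43  -0.866] j [ 0.587  0.115 -0.653  1.926  0.078  1.125  0.274]
turn [ 0.001  0.004 -0.019] shift [-3.011 -2.167  0.026]
[ 0.451 -0.17 ]
t 3.7833 tcp [ 0.472 -0.028  0.161] w 0.013190791684261082 f [-0.01   0.43  -0.866] j [ 0.587  0.115 -0.653  1.926  0.078  1.125  0.274]
turn [ 0.001  0.004 -0.019] shift [-3.111 -1.792  0.026]
```

drive_tool:
  series: [0,0,0,-0.2,-0.1,0,-1,0,0,0,-0.6,-0.35,0,-1,0,0,0,-1.1,-0.7,0,-1,0,0,0,-1.6,-1.0,0,-1,0,0,0,-2.1,-1.3,0,-1,0,0,0,-2.5,-1.55,0,-1,0,0,0,-2.8,-1.75,0,-1,0,0,0,-2.95,-1.85,0,-1,0,0,0,-3.01,-1.89,0,-1,0,0,0,-3.01,-1.89,0,-1]

```text
time: 4.62
ee_pos: [0.4452, -0.1677, 0.1604]
eef_rot: [0.565, 0.825, -0.0, -0.0]
ft_force: [0.9, -0.4, -0.3]
width: 0.0135
grip_force: 15.0
```

```bash
python3 -c "
from h import *
np.set_printoptions(precision=3,suppress=True)
go([.446,-.169,.056],21.3)
t=camera('top');s=camera('scene')
b=cv2.resize(s[215:345,290:460],None,fx=4,fy=4,interpolation=2)
cv2.imwrite('pics/c3.png',b[:,:,::-1])"
```

```text
t 4.6167 tcp [ 0.445 -0.168  0.16 ] w 0.01348098170577343 f [ 0.895 -0.387 -0.344] j [ 0.766  0.109 -0.525  1.926  0.06   1.123  0.587]
turn [-0.006 -0.009 -0.026] shift [-0.039  0.008  2.61 ]
```

View pics/c3.png

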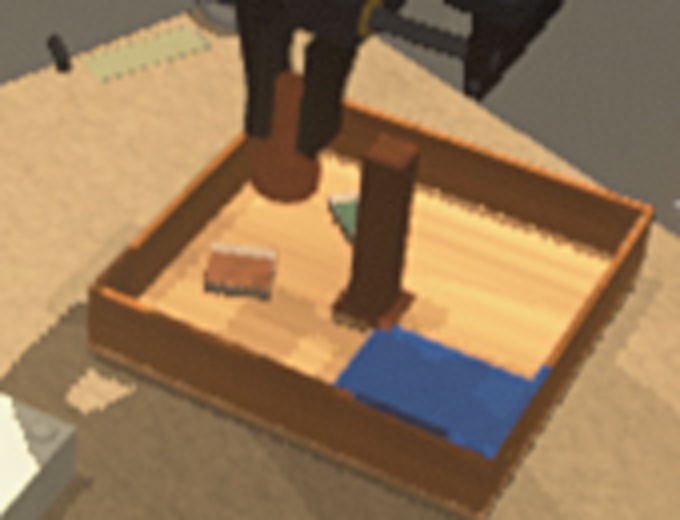

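The stamp hangs upright with its foot at (285,180), and the tray and tiles haven't moved. I'll lower it now.

drive_tool:
  series: [0,0,0,0,0,0.3,-1,0,0,0,0,0,0.8,-1,0,0,0,0,0,1.3,-1,0,0,0,0,0,1.8,-1,0,0,0,0,0,2.2,-1,0,0,0,0,0,2.45,-1,0,0,0,0,0,2.55,-1,0,0,0,0,0,2.6,-1,0,0,0,0,0,2.6,-1]

```text
time: 5.47
ee_pos: [0.446, -0.1673, 0.0573]
eef_rot: [0.565, 0.825, 0.0, 0.0]
ft_force: [-0.1, -1.1, -0.3]
width: 0.0136
grip_force: 15.0
```

drive_tool:
  series: [0,0,0,0,0,0.02,-1,0,0,0,0,0,0.04,-1,0,0,0,0,0,0.04,-1]

```text
time: 5.72
ee_pos: [0.4459, -0.1677, 0.0558]
eef_rot: [0.565, 0.825, 0.0, 0.001]
ft_force: [-0.3, 0.6, -0.9]
width: 0.0135
grip_force: 15.0
```

drive_tool:
  series: [0,0,0,0,0,0.02,-1,0,0,0,0,0,0.04,-1,0,0,0,0,0,0.04,-1]

```text
time: 5.97
ee_pos: [0.4458, -0.1676, 0.054]
eef_rot: [0.565, 0.825, 0.0, 0.0]
ft_force: [-0.8, -0.2, 1.8]
width: 0.0138
grip_force: 15.0
```

drive_tool:
  series: [0,0,0,0,0,0.015,-1,0,0,0,0,0,0.03,-1,0,0,0,0,0,0.03,-1]

```text
time: 6.22
ee_pos: [0.4463, -0.1678, 0.0537]
eef_rot: [0.565, 0.825, -0.0, 0.001]
ft_force: [-3.0, 1.2, 13.7]
width: 0.0136
grip_force: 15.0
```

drive_tool:
  series: [0,0,0,0,0,-0.025,-1,0,0,0,0,0,-0.025,-1,0,0,0,0,0,-0.025,-0.5,0,0,0,0,0,-0.025,-0.3,0,0,0,0,0,-0.025,-0.2,0,0,0,0,0,-0.025,-0.2,0,0,0,0,0,-0.025,-0.2]

```text
time: 6.8
ee_pos: [0.4455, -0.1675, 0.0534]
eef_rot: [0.565, 0.825, -0.0, -0.0]
ft_force: [0.0, -0.5, -0.2]
width: 0.033
grip_force: 0.0
```

drive_tool:
  series: [0,0,0,0,0,-0.1,-0.2,0,0,0,0,0,-0.4,-0.2,0,0,0,0,0,-0.8,-0.2,0,0,0,0,0,-1.3,-0.2,0,0,0,0,0,-1.9,-0.2,0,0,0,0,0,-2.4,0.2,0,0,0,0,0,-2.6,0.2,0,0,0,0,0,-2.6,0.2]

```text
time: 7.47
ee_pos: [0.4468, -0.1679, 0.1601]
eef_rot: [0.565, 0.825, 0.0, 0.002]
ft_force: [0.1, 0.5, 0.4]
width: 0.0475
grip_force: 0.0
```

```bash
python3 -c "
from h import *
np.set_printoptions(precision=3,suppress=True)
go([.4545,-.235,.155],21.3)
t=camera('top');s=camera('scene')
b=cv2.resize(s[215:345,290:460],None,fx=4,fy=4,interpolation=2)
cv2.imwrite('pics/c4.png',b[:,:,::-1])"
```

```text
t 7.4667 tcp [ 0.447 -0.168  0.16 ] w 0.04749300932559332 f [0.124 0.514 0.357] j [ 0.768  0.109 -0.528  1.926  0.062  1.117  0.585]
turn [ 0.031  0.038 -0.018] shift [-1.633 -0.427  0.131]
```

View pics/c4.png

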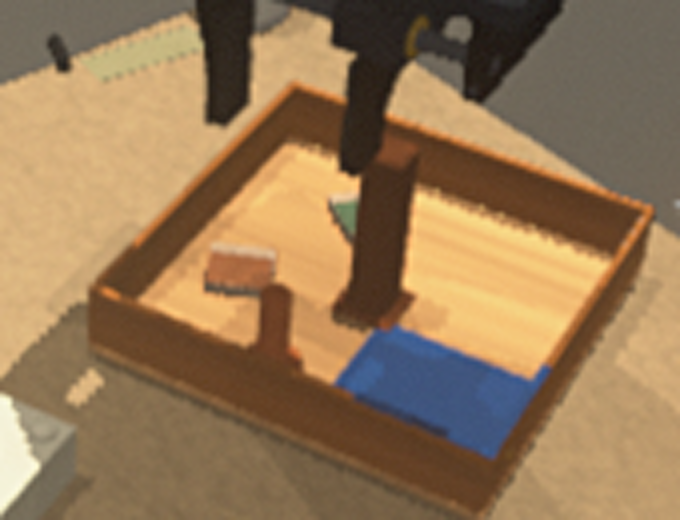

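The stamp stands upright in the tray at (273,325), just outside the blue quarter. The tray hasn't moved. Next is the post.

drive_tool:
  series: [0,0,0,-0.3,-0.1,0,0.2,0,0,0,-0.9,-0.25,0,0.2,0,0,0,-1.4,-0.38,0,0.2,0,0,0,-1.63,-0.43,0,0.2,0,0,0,-1.63,-0.43,0.4,0.2,0,0,0,-1.63,-0.43,0.9,0.2,0,0,0,-1.63,-0.43,1.4,0.2,0,0,0,-1.63,-0.43,1.8,0.2,0,0,0,-1.63,-0.43,2.05,0.2,0,0,0,-1.63,-0.43,2.05,0.2]

```text
time: 8.4
ee_pos: [0.4516, -0.2338, 0.073]
eef_rot: [0.565, 0.825, -0.0, -0.002]
ft_force: [-0.6, 0.4, 0.3]
width: 0.0521
grip_force: 0.0
```

drive_tool:
  series: [0,0,0,0,0,0,-0.1,0,0,0,0,0,0,-0.3,0,0,0,0,0,0,-0.5,0,0,0,0,0,0,-0.6,0,0,0,0,0,0,-0.8,0,0,0,0,0,0,-1,0,0,0,0,0,0,-1]
  grip_force: 10

```text
time: 8.98
ee_pos: [0.4538, -0.2346, 0.0762]
eef_rot: [0.565, 0.825, 0.0, 0.001]
ft_force: [0.1, 0.5, 3.6]
width: 0.0197
grip_force: 10.0
```

drive_tool:
  series: [0,0,0,0,0,0,-1,0,0,0,0,0,0,-1,0,0,0,0,0,0,-1]
  grip_force: 55

```text
time: 9.23
ee_pos: [0.4538, -0.2345, 0.0761]
eef_rot: [0.565, 0.825, 0.0, 0.001]
ft_force: [0.6, 1.4, 6.4]
width: 0.0197
grip_force: 55.0
```

drive_tool:
  series: [0,0,0,0,0,-0.1,-1,0,0,0,0,0,-0.3,-1,0,0,0,0,0,-0.6,-1,0,0,0,0,0,-1.0,-1,0,0,0,0,0,-1.5,-1,0,0,0,0,0,-2.0,-1,0,0,0,0,0,-2.5,-1,0,0,0,0,0,-3.0,-1,0,0,0,0,0,-3.4,-1,0,0,0,0,0,-3.6,-1]

```text
time: 10.07
ee_pos: [0.4537, -0.2347, 0.2225]
eef_rot: [0.565, 0.825, 0.0, 0.001]
ft_force: [1.0, -0.2, -3.0]
width: 0.0195
grip_force: 55.0
```

```bash
python3 -c "
from h import *
np.set_printoptions(precision=3,suppress=True)
q=R.from_quat(telemetry.read_state()['eef_rot'])
X=np.array([-.363,.932,0]);Y=np.array([-.932,-.363,0])
for a,b in((.4,1),(1,1)):
  d=a*X+b*Y;d/=np.linalg.norm(d);ax=np.cross([0,0,1],d)
  print('tool axis',q.inv().apply(ax))
  go([.454,-.235,.23],21.3,ax*20)"
```

```text
tool axis [-0.929 -0.37   0.002]
t 10.0667 tcp [ 0.454 -0.235  0.223] w 0.01950219107223472 f [ 1.008 -0.22  -3.021] j [ 0.833  0.125 -0.477  1.771  0.061  1.258  0.711]
turn [-3.695 -1.456 -0.015] shift [-0.01   0.006 -0.187]
tool axis [-0.708 -0.706  0.001]
t 10.0667 tcp [ 0.454 -0.235  0.223] w 0.01950219107223472 f [ 1.008 -0.22  -3.021] j [ 0.833  0.125 -0.477  1.771  0.061  1.258  0.711]
turn [-2.81  -2.799 -0.017] shift [-0.01   0.006 -0.187]
```

drive_tool:
  series: [-0.2,-0.08,0,0,0,0,-1,-0.5,-0.2,0,0,0,0,-1,-0.9,-0.35,0,0,0,0,-1,-1.2,-0.48,0,0,0,0,-1,-1.5,-0.6,0,0,0,0,-1,-1.7,-0.68,0,0,0,0,-1,-1.9,-0.76,0,0,0,0,-1,-2.1,-0.84,0,0,0,0,-1,-2.2,-0.88,0,0,0,0,-1,-2.2,-0.88,0,0,0,0,-1]

```text
time: 10.9
ee_pos: [0.4528, -0.2346, 0.2193]
eef_rot: [0.562, 0.821, 0.057, 0.086]
ft_force: [-0.3, 0.1, -3.1]
width: 0.0197
grip_force: 55.0
```

drive_tool:
  series: [-0.1,-0.05,0,0,0,0,-1,-0.2,-0.1,0,0,0,0,-1,-0.35,-0.15,0,0,0,0,-1,-0.5,-0.2,0,0,0,0,-1,-0.6,-0.25,0,0,0,0,-1,-0.6,-0.25,0,0,0,0,-1,-0.6,-0.25,0,0,0,0,-1,-0.6,-0.25,0,0,0,0,-1,-0.6,-0.25,0,0,0,0,-1,-0.6,-0.25,0,0,0,0,-1]

```text
time: 11.73
ee_pos: [0.4533, -0.2345, 0.2196]
eef_rot: [0.56, 0.818, 0.073, 0.109]
ft_force: [1.1, 0.1, -3.6]
width: 0.0199
grip_force: 55.0
```

```bash
python3 -c "
from h import *
np.set_printoptions(precision=3,suppress=True)
X=np.array([-.363,.932,0]);Y=np.array([-.932,-.363,0])
d=X+Y;d/=np.linalg.norm(d);ax=np.cross([0,0,1],d)
go([.454,-.235,.223],21.3,ax*25)
t=camera('top');s=camera('scene')
cv2.imwrite('pics/c5.png',np.hstack([s[130:330,270:470],t[200:400,250:450]]).repeat(2,0).repeat(2,1)[:,:,::-1])"
```

```text
t 11.7333 tcp [ 0.453 -0.234  0.22 ] w 0.0199215289980306 f [ 1.092  0.054 -3.608] j [ 0.918 -0.043 -0.441  1.961 -0.161  0.988  0.919]
turn [-0.755 -2.378 -0.272] shift [-0.027  0.033 -0.077]
```

View pics/c5.png

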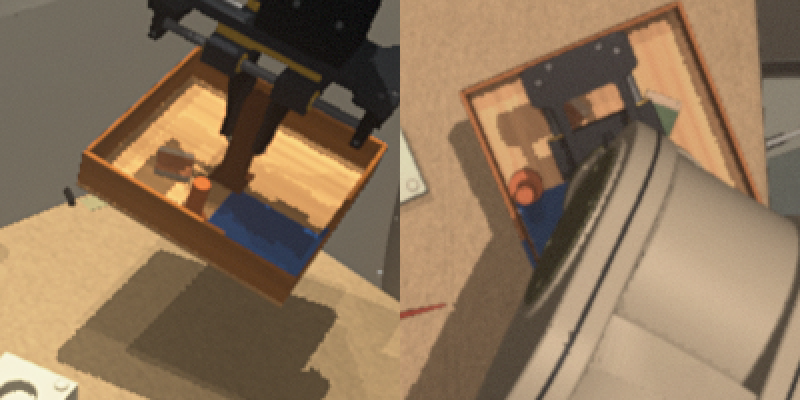

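The tilt is about 15°. The stamp has reached the +x wall at (200,195) in the left panel. Rust at (175,165) and green at (660,125) have barely moved, so I'll steepen in the same direction and then swing to the diagonal.

drive_tool:
  series: [-0.2,-0.08,0,0,0,0,-1,-0.5,-0.2,0,0,0,0,-1,-0.8,-0.3,0,0,0,0,-1,-1.1,-0.43,0,0,0,0,-1,-1.3,-0.5,0,0,0,0,-1,-1.3,-0.5,0,0,0,0,-1,-1.3,-0.5,0,0,0,0,-1,-1.3,-0.5,0,0,0,0,-1,-1.3,-0.5,0,0,0,0,-1,-1.3,-0.5,0,0,0,0,-1]

```text
time: 12.67
ee_pos: [0.4534, -0.2345, 0.2196]
eef_rot: [0.554, 0.81, 0.107, 0.159]
ft_force: [-0.1, -0.1, -3.3]
width: 0.0193
grip_force: 55.0
```

```bash
cat >> h.py <<'E'
X=np.array([-.363,.932,0]);Y=np.array([-.932,-.363,0])
def trayframe():
    s=telemetry.read_state(); q=R.from_quat(s["eef_rot"])
    M=np.c_[-q.as_matrix()[:,0],-q.as_matrix()[:,1],-q.as_matrix()[:,2]]
    # tool y ~ -tray y ; tool x ~ ? resolve by the known tray axes
    z=-q.as_matrix()[:,2]; y=q.as_matrix()[:,1]; y=y*np.sign(y@Y); x=np.cross(y,z)
    return np.array(s["ee_pos"])-.0765*z, np.c_[x,y,z]
def rectify(n,h=.009,px=4):
    o,M=trayframe(); g=[(-93,-93),(93,-93),(93,93),(-93,93)]
    w=[o+M@np.array([a/1000,b/1000,h]) for a,b in g]
    src=proj(n,w).astype(np.float32); dst=np.float32([((a+93)*2,(93-b)*2) for a,b in g])
    return cv2.warpPerspective(camera(n),cv2.getPerspectiveTransform(src,dst),(372,372))
E
python3 -c "
from h import *
np.set_printoptions(precision=3,suppress=True)
d=X+Y;d/=np.linalg.norm(d);ax=np.cross([0,0,1],d)
go([.454,-.235,.223],21.3,ax*27)
o,M=trayframe();print(o,M,np.degrees(np.arccos(M[2,2])))
a=rectify('scene');b=rectify('top')
cv2.imwrite('pics/c6.png',np.hstack([a,b])[:,:,::-1])"
```

```text
t 12.6667 tcp [ 0.453 -0.234  0.22 ] w 0.01929466128566868 f [-0.071 -0.077 -3.269] j [ 0.937 -0.109 -0.403  2.047 -0.301  0.878  1.055]
turn [ 0.247 -2.138 -0.417] shift [-0.03   0.038 -0.072]
[ 0.482 -0.235  0.149] [[-0.335 -0.864 -0.376]
 [ 0.932 -0.363  0.003]
 [-0.139 -0.349  0.927]] 22.057605509852806
```

View pics/c6.png

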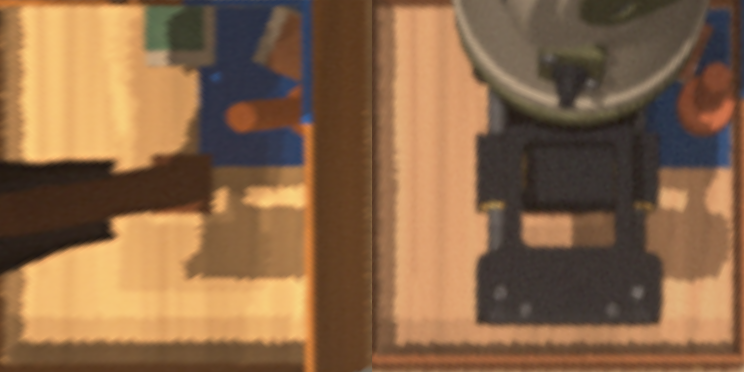

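Rectified scene view: the rust tile is in the blue corner at (280,40) and the stamp is in blue beside the wall, foot near (290,110). The green tile spans (145–215, 5–65) on the +y wall, so it still has to slide toward +x. I'll swing to the diagonal.

drive_tool:
  series: [0.03,-0.2,-0.04,0,0,0,-1,0.06,-0.5,-0.1,0,0,0,-1,0.1,-0.9,-0.17,0,0,0,-1,0.15,-1.3,-0.25,0,0,0,-1,0.2,-1.7,-0.33,0,0,0,-1,0.25,-2.1,-0.4,0,0,0,-1,0.25,-2.3,-0.42,0,0,0,-1,0.25,-2.3,-0.42,0,0,0,-1,0.25,-2.3,-0.42,0,0,0,-1,0.25,-2.3,-0.42,0,0,0,-1]

```text
time: 13.6
ee_pos: [0.4531, -0.2347, 0.2197]
eef_rot: [0.549, 0.801, 0.039, 0.235]
ft_force: [-0.5, 0.1, -3.3]
width: 0.0194
grip_force: 55.0
```

drive_tool:
  series: [0,0,0,0,0,0,-1,0,0,0,0,0,0,-1,0,0,0,0,0,0,-1,0,0,0,0,0,0,-1,0,0,0,0,0,0,-1,0,0,0,0,0,0,-1]

```text
time: 14.1
ee_pos: [0.4532, -0.2346, 0.2195]
eef_rot: [0.549, 0.801, 0.039, 0.235]
ft_force: [0.8, 0.8, -4.0]
width: 0.0196
grip_force: 55.0
```

```bash
python3 -c "
from h import *
np.set_printoptions(precision=3,suppress=True)
d=X+Y;d/=np.linalg.norm(d);ax=np.cross([0,0,1],d)
go([.454,-.235,.223],21.3,ax*28)
o,M=trayframe();print(o,np.degrees(np.arccos(M[2,2])),M[2,:2],'corner',o+M@[.093,.093,0])
a=rectify('scene');cv2.imwrite('pics/c7.png',a[:,:,::-1])
h=cv2.cvtColor(a,cv2.COLOR_RGB2HSV)
for n,lo,hi in(('green',(45,40,30),(90,255,255)),('blue',(100,90,30),(130,255,255))):
  m=cv2.inRange(h,lo,hi);v,u=np.nonzero(m);print(n,len(u),np.percentile(u/2-93,[3,50,97]),np.percentile(93-v/2,[3,50,97]))"
```

```text
t 14.1 tcp [ 0.453 -0.235  0.22 ] w 0.019632411196205145 f [ 0.849  0.777 -4.05 ] j [ 0.934 -0.216 -0.497  2.155 -0.149  0.7    0.882]
turn [-0.147  0.021 -0.002] shift [-0.045  0.042 -0.066]
[ 0.485 -0.25   0.152] 27.560090753367447 [-0.334 -0.321] corner [ 0.378 -0.203  0.091]
green 412 [ 7. 10. 18.] [70.5  80.75 89.5 ]
blue 3407 [ 8.5 21.  71. ] [26.  50.  92.5]
```

```bash
python3 -c "
from h import *
s=camera('scene');o,M=trayframe()
a=cv2.resize(rectify('scene')[:220,130:],(484,440),interpolation=2)
o2=proj('scene',[o+M@[.05,.05,.009]])[0].astype(int);print(o2)
b=cv2.resize(s[o2[1]-70:o2[1]+40,o2[0]-38:o2[0]+38],(304,440),interpolation=2)
cv2.imwrite('pics/c8.png',np.hstack([a,b])[:,:,::-1])"
```

```text
[396 247]
```

View pics/c8.png

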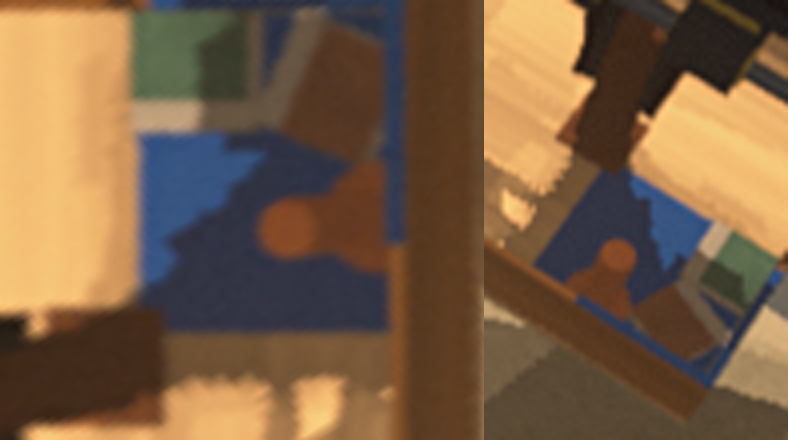

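The stamp and rust tile are inside the blue quarter. The green tile's left edge (u≈133) sits right on the blue boundary (u≈138) because the rust tile is cocked. I'll rock the tray between x and y at a steeper tilt to square things up.

drive_tool:
  series: [0.2,-0.5,0,0,0,0,-1,0.4,-1.0,0,0,0,0,-1,0.5,-1.5,0,0,0,0,-1,0.5,-1.8,0,0,0,0,-1,0.5,-1.8,0,0,0,0,-1,0.0,-1.4,0,0,0,0,-1,-0.5,-0.7,0,0,0,0,-1,-1.1,0.0,0,0,0,0,-1,-1.7,0.4,0,0,0,0,-1,-1.7,0.4,0,0,0,0,-1]

```text
time: 15.08
ee_pos: [0.4523, -0.2365, 0.2194]
eef_rot: [0.53, 0.799, 0.109, 0.261]
ft_force: [0.3, -0.2, -4.4]
width: 0.0196
grip_force: 55.0
```

drive_tool:
  series: [0.6,-0.7,0,0,0,0,-1,1.3,-1.4,0,0,0,0,-1,2.0,-2.0,0,0,0,0,-1,2.0,-2.2,0,0,0,0,-1,2.0,-2.2,0,0,0,0,-1,1.7,-1.8,0,0,0,0,-1,1.3,-1.5,0,0,0,0,-1,0.9,-1.4,0,0,0,0,-1,0.8,-1.4,0,0,0,0,-1,0.8,-1.4,0,0,0,0,-1]

```text
time: 15.92
ee_pos: [0.4526, -0.2348, 0.2192]
eef_rot: [0.544, 0.786, 0.047, 0.29]
ft_force: [0.3, -0.8, -3.5]
width: 0.0195
grip_force: 55.0
```

```bash
cat > m.py <<'E'
from h import *
np.set_printoptions(precision=3,suppress=True)
o,M=trayframe();print('j',telemetry.read_state()['joint_positions'],'tilt',np.degrees(np.arccos(M[2,2])),M[2,:2],'corner',o+M@[.093,.093,0])
def ext(n,h,box):
  a=rectify('scene',h);v,u=np.nonzero(cv2.inRange(cv2.cvtColor(a,cv2.COLOR_RGB2HSV),*box));k=(u/2-93>-60)&(93-v/2>0);u,v=u[k],v[k]
  print(n,len(u),'x',np.percentile(u/2-93,[2,10,50,98]),'y',np.percentile(93-v/2,[2,50,98]))
ext('green top',.016,((40,45,30),(90,255,255)))
ext('blue floor',.009,((100,90,30),(130,255,255)))
a=rectify('scene')  # row profile through green tile and the blue just below
for y in (78,70,50,40,30): print(y,[tuple(int(c) for c in a[int((93-y)*2),int((x+93)*2)]) for x in range(-8,44,4)])
E
python3 m.py
```

```text
j [ 0.858 -0.281 -0.428  2.251 -0.182  0.555  0.895] tilt 34.21965645824028 [-0.405 -0.39 ] corner [ 0.392 -0.209  0.082]
green top 2006 x [11.  13.  23.5 36. ] y [69.5 79.  88. ]
blue floor 3955 x [ 8.5 10.5 22.5 75. ] y [19.5 50.5 88. ]
78 [(230, 172, 106), (226, 167, 104), (229, 170, 106), (203, 155, 99), (95, 112, 82), (95, 110, 80), (92, 108, 77), (90, 103, 75), (86, 100, 72), (85, 97, 70), (81, 92, 66), (91, 76, 62), (60, 58, 67)]
70 [(231, 173, 105), (226, 167, 102), (230, 171, 105), (191, 149, 96), (100, 114, 83), (97, 109, 80), (96, 108, 78), (95, 104, 75), (92, 104, 75), (90, 102, 73), (85, 95, 69), (89, 77, 61), (98, 81, 65)]
50 [(233, 175, 108), (227, 169, 102), (231, 171, 106), (236, 175, 109), (87, 102, 139), (49, 77, 120), (52, 79, 119), (51, 77, 118), (52, 77, 117), (51, 77, 116), (51, 73, 109), (49, 62, 90), (47, 50, 66)]
40 [(235, 178, 107), (228, 170, 105), (233, 173, 109), (223, 163, 101), (85, 92, 123), (52, 77, 116), (52, 78, 118), (52, 73, 107), (47, 50, 67), (46, 49, 66), (47, 49, 66), (47, 51, 68), (48, 52, 67)]
30 [(236, 180, 108), (231, 171, 107), (226, 165, 102), (205, 147, 89), (76, 85, 116), (52, 78, 119), (54, 75, 115), (50, 63, 92), (46, 49, 66), (49, 52, 68), (49, 51, 69), (48, 51, 67), (47, 51, 68)]
```

The green tile is now about 4 mm inside the boundary. One more rock for margin.

drive_tool:
  series: [-0.3,0.7,0,0,0,0,-1,-0.6,1.4,0,0,0,0,-1,-0.8,1.9,0,0,0,0,-1,-0.8,1.9,0,0,0,0,-1,-0.2,0.7,0,0,0,0,-1,0.5,-0.3,0,0,0,0,-1,1.2,-0.9,0,0,0,0,-1,1.3,-1.0,0,0,0,0,-1,1.3,-1.0,0,0,0,0,-1,1.3,-1.0,0,0,0,0,-1]

```text
time: 16.9
ee_pos: [0.4534, -0.234, 0.2197]
eef_rot: [0.56, 0.774, -0.021, 0.294]
ft_force: [-0.4, -0.9, -3.3]
width: 0.0197
grip_force: 55.0
```

drive_tool:
  series: [-0.4,0.3,0,0,0,0,-1,-0.9,0.7,0,0,0,0,-1,-1.3,1.0,0,0,0,0,-1,-1.3,1.0,0,0,0,0,-1,-1.3,1.0,0,0,0,0,-1,-1.3,1.0,0,0,0,0,-1,-1.3,1.0,0,0,0,0,-1,-1.3,1.0,0,0,0,0,-1,-1.3,1.0,0,0,0,0,-1,-1.3,1.0,0,0,0,0,-1]

```text
time: 17.73
ee_pos: [0.4532, -0.2345, 0.2196]
eef_rot: [0.544, 0.786, 0.047, 0.291]
ft_force: [0.2, -0.2, -2.4]
width: 0.0196
grip_force: 55.0
```

```bash
python3 m.py | head -3; python3 -c "
from h import *
a=rectify('scene');h=cv2.cvtColor(a,cv2.COLOR_RGB2HSV)[::8,150:316:6]
# coarse map: B blue, G green, R red/brown, . other
for r_ in h[:24]: print(''.join('B' if 100<=p[0]<=130 else 'G' if 36<=p[0]<=90 else 'R' if p[0]<11 and p[1]>110 else 'w' if p[1]<110 else '.' for p in r_))
s=telemetry.read_state();print(s['time'],s['joint_vel'],s['grip_force'])"
```

```text
j [ 0.821 -0.279 -0.397  2.252 -0.161  0.554  0.876] tilt 34.27005563969736 [-0.406 -0.39 ] corner [ 0.393 -0.209  0.082]
green top 1642 x [20.  22.  30.5 41. ] y [70.  79.  88.5]
blue floor 4594 x [ 8.   9.5 18.  75. ] y [12.5 52.  87.5]
...........wwwwwBwwwwwwwwwww
........wBBBGGGGGGGwwwww..R.
........wBBBGGGGGGGGwwww....
........wBBBGGGGGGGwGwww....
........wBBBGGGGGGGGwwww....
........wBBBGGGGGGGwGwww....
........wBBBwwwwwwwwwwww....
........wBBBwwwwwwwwwwww....
........wBBBwwwwwwwwwwwwwwwR
........wBBBBBBBBBBBBBBBBwRR
........wBBBBBBBBBBBBwR.R...
........wBBBBBBBBBBBwR......
........wBBBBBBBBBBBw...R...
........wBBBBBBBBBBBBwRRR...
........wBBBBBBBBBBBBBBBBwR.
........wBBBBBBBBBBBBBBBBBBw
........wBBBBBBBBBBBBBBBBBBB
........wBBBBBBBBBBBBBBBBBBB
.........BBBBBBBBBBBBBBBBBBB
........wwBBBBBBBBBBBBBBBBBB
..........wBBBBBBBBBBBBBBBBB
.............w..............
............................
............................
17.9333 [-1.23275999e-03 -6.91494456e-05  3.12439071e-03 -1.56981847e-03
 -9.11956679e-04 -1.00702093e-03  7.07006409e-04] 54.993897937238216
```

All three pieces are squared up and well inside the blue quarter. The tray is tilted 34°, held still, with its lowest corner 82 mm above the table.

```bash
python3 -c "
from bench import r
print(r.close_job())"
```

```text
the job is handed in; nothing more can be done
None
```

The job is handed in at about 18 s: the stamp and both tiles sit in the blue quarter, the tray is held still in the air by its post, tilted 34° toward the blue corner, nothing was spilled, and the arm was kept clear of the jars.

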